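Set three reagent bottles up in their cold blocks

TASK

Set the reagents up for the day's run: each of the three bottles in the front row goes upright into the round cold block of the colour of its cap. The well of the orange block is too wide for the small bottle, so first seat the loose orange reducer cup in it, fully home with its lug dropped into the block's notch, and then stand the small orange-capped bottle in the reducer. Never tip a bottle over, and leave the white-capped sample tubes and the timer beside the front row where they are.

Things in the scene. Friction and masses are not known exactly. Their poses are not given: they have to be found in the camera images.
- reducer_mid (a point): loose orange aluminium reducer cup, 68 mm high, 0.22 kg; point on its axis half-way up, z up. Heights over its underside: solid spigot, diameter 58, 0 to 28; cup, outer diameter 54, 28 to 68 (grip it here, any side), with open recess of diameter 44 (mouth 52), floor at 40. One lug, 8 wide, white mark on top, sticks out along its own -x to 43 mm from the axis, at heights 14 to 28
- orange_block: fixed round orange block, diameter 92, top 50 mm over the bench; origin on its axis at bench level. Well diameter 62 (mouth 70), floor 22 over the bench. Notch 14 wide (20 at the top), 15 deep, cut through the rim along its own -x. The reducer enters with both x axes alike within 3 degrees; home, its middle is 56 over the bench; with the lug on the rim it stays 14 too high
- small_bottle_mid (a point): small white reagent bottle with orange cap, body diameter 38, 74 mm high, 0.06 kg; this point is on its axis half-way up (37 mm over its underside), z up. The straight body reaches up to about 60 mm. It belongs in the recess of the seated reducer; there its middle is 99 mm above the bench
- black_cap_bottle_mid (a point): amber reagent bottle with black cap, body diameter 51, 102 mm high, 0.17 kg; this point is on its axis half-way up (51 mm over its underside), z up. Grip the body, up to 85 mm above the underside
- black_block: fixed round black cold block, diameter 92, top 50 mm above the bench, on a white foot of diameter 104; origin on its axis at bench level. Round well of diameter 59 (mouth flared to 69), floor 14 mm above the bench; in it the middle of the black-capped bottle is 65 mm above the bench
- blue_cap_bottle_mid (a point): clear reagent bottle with blue cap, body diameter 56, 107 mm high, 0.21 kg; this point is on its axis half-way up (53.5 mm over its underside), z up. Grip the body, up to 88 mm above the underside
- blue_block: fixed round blue cold block, diameter 92, top 50 mm above the bench, on a white foot of diameter 104; origin on its axis at bench level. Round well of diameter 64 (mouth flared to 74), floor 14 mm above the bench; in it the middle of the blue-capped bottle is 67.5 mm above the bench
- white_tube_a_mid (a point): bystander: white-capped 50 ml tube, diameter 32, 112 mm high, standing in one hole of the square bare-aluminium tube block (98 x 98 mm, 52 mm high, fixed), its top 130 mm above the bench; this point is on its axis 56 mm over its underside. Not to be moved
- white_tube_b_mid (a point): bystander: a second white-capped tube, the same, in the opposite hole of the same tube block. Not to be moved
- timer: bystander: white bench timer, 74 x 60 x 21 mm, lying on the bench; origin at the centre of its underside. Not to be moved
There are look-alikes about, which are no part of the job. What is shaped like the part that bears small_bottle_mid but green or pink is not meant.

How it is judged:
By the outcome, as a careful person would: the job done as asked, in the order asked, and still so for the second after the job is handed in, with the robot touching nothing.
It also fails if it takes over 109 s, if anything falls off the work surface, if the arm or the gripper's body presses on something with over 40 N, if the wrist force passes 120 N, or if a joint passes its speed limit or range.

ROBOT

A 6-joint arm with a two-finger parallel gripper is mounted at the origin on a cart in front of the work surface, level with it; the furniture and walls round the work are solid. World frame = base frame: x ahead of the robot, y to its left, z up, the work surface at z = 0. Lengths are in m, angles in rad, forces in N, time in s.
With the tool pointing down it reaches from about 0.25 to 0.725 m from the base axis. Payload 4 kg.
Tool frame: the origin (TCP) lies on the mounting face of the last link; the fingertips stand 173 mm ahead of it and the grasp point (between the pads) lies 155 mm ahead of it; z points along the fingers, y is the line along which they close (so a half turn about z gives the same grasp; the last joint's range is limited). The gripper opens to 85 mm and grips with 20 to 120 N. Pads are 22 mm wide; open, the fingers measure 114 mm over their backs; the gripper's body (76 mm by 85 mm) begins 54 mm behind the grasp point. The pads swing forward as they close: fully open they stand 13 mm farther back than shut.
Start: joints at [1.345, 0.241, 0.005, 1.335, 0, 1.571], TCP at [0.112, 0.487, 0.405] pointing down, gripper open.
Joint ranges: [-2.72, 2.72], [-1.05, 1.87], [-1.09, 1.28], [-1.99, 2.15], [-1.42, 1.44], [-3.14, 3.14]. Speed limits (rad/s): [2.79, 2.79, 3.14, 3.14, 3.14, 3.14].

INTERFACE

Orientations are given as a unit quaternion [x, y, z, w].
In Python, from bench import r gives the robot as it stands. The module is installed in compiled form; this text tells all that it offers.
- The arm moves only by the tool arm_command, never from a script. Its arguments are lists of equal length, an entry for each row: "claw": the closure in counts, from 0 (fully open) to 255 (shut); "offset": the shift along the tool's x, y, z in mm, a list of three; "angular": the turn, a rotation vector about the tool's x, y, z in rad, a list of three. In form: {"claw": [claw, ...], "offset": [[tx, ty, tz], ...], "angular": [[rx, ry, rz], ...]}. A call has 1 to 5 rows; each row is the pose to reach, as a shift and turn from the pose commanded when the call began, along the tool's axes at that moment; what a row does not reach only later rows make up. A row lasts 1/8 s, in which the tool goes at most 62.5 mm and 10.7 degrees, less where a joint would pass 70% of its speed; a pose out of reach is approached as far as the arm can. A call with a gripper value outside its range is refused whole. The fingers move at their own pace and stop on an object; "newtons" is the grip in N (left out, the last holds). Time passes only in rows, so rows that repeat a pose let the fingers close. It gives the time, the measured TCP pose, the force, the opening and the grip force at its end, in the units of the state.
- r.get_obs(): the state, without advancing time (a new reading comes with each control period).
- r.get_image(name): name is "scene" or "top"; returns a dict with "color" (480x640x3 uint8, blue, green, red), "intrinsics" (3x3 intrinsics, pixels), "xyz" and "attitude" of the camera in the world. Camera axes: x right, y down, z forward; pixel columns grow to the right and rows downward; lengths in m; the calibration is good to about 2 mm. A picture is of the moment at which its call begins. There is no depth.
- r.hand_in(): hands the job in; it is judged then, once.
Trained networks look in a picture, given as the dict that the camera call returned (one of the last four; its "shot" number tells which), for a name from the list of things; names that differ only in an ending like _2 or _b are one class to them, and where a whole thing is asked for, a point or a joint stands for the part that bears it (a point fixed in the world has none). Each returns a list of dicts, best first, with "score" (0 to 1); they miss things now and then, are a little off and sometimes report something else, mostly with a low value. They report only what shows in the picture. A call takes as long as a camera call. They do not tell look-alikes from the thing itself.
- r.look_for(thing, picture): "bbox" ([left, top, right, bottom] in pixels, round what is visible of it).
The state is a dict: "clock": time; "qpos": joint angles; "dq": joint speeds; "effort": joint torques, N m; "tcp_pos": TCP position; "ee_rot": TCP orientation; "wrist_force": force on the tool from outside, world axes, zero at the start; "wrist_torque": the same for the moment, N m; "grip_width": finger opening in m; "grasp_force": force on a finger pad.
Only numpy, scipy, OpenCV 4.12 (cv2) and the standard library are available. Lean on these libraries where they do the work, as an engineer would, in place of code of your own. Each camera call takes 0.05 s, during which the arm holds its last target. There are 200 camera calls.

## Working session

There is one attempt and no reset: what is moved stays moved. The work goes in short steps, Python scripts to look and compute and a tool call to move; the robot and the scene stay as the last step left them, time stands still between calls to the robot, and variables do not carry over. Pictures are saved under pics/ and viewed, at most 14 in all, crops included, and the job is handed in when it is done.

Besides the shell and the picture viewer there is one more tool, called as a command line: name --argument value ..., lists and objects as JSON in quotes. arm_command: Moves the arm, as the interface text tells. Its arguments: {"type":"object","properties":{"claw":{"type":"array"},"offset":{"type":"array"},"angular":{"type":"array"},"newtons":{"type":"number"}},"required":["claw","offset","angular"]}

```bash
mkdir -p pics
cat > h.py <<'E'
import numpy as np,cv2
from scipy.spatial.transform import Rotation as R
from bench import r
def ray(p,u,v):
    K=np.array(p["intrinsics"]);a=np.array(p["attitude"])
    M=R.from_quat(a).as_matrix() if a.size==4 else a.reshape(3,3)
    d=M@np.linalg.solve(K,[u,v,1]);return np.array(p["xyz"]),d
def atz(p,u,v,z):
    c,d=ray(p,u,v);return c+d*(z-c[2])/d[2]
def proj(p,X):
    K=np.array(p["intrinsics"]);a=np.array(p["attitude"])
    M=R.from_quat(a).as_matrix() if a.size==4 else a.reshape(3,3)
    q=K@(M.T@(np.array(X)-np.array(p["xyz"])));return q[:2]/q[2]
E
python3 - <<'E'
from h import *
o=r.get_obs();print({k:np.round(v,3) for k,v in o.items()})
for n in("scene","top"):
    p=r.get_image(n);cv2.imwrite(f"pics/{n}0.png",p["color"]);print(n,np.round(p["xyz"],3),np.round(p["attitude"],3),np.round(p["intrinsics"],1).tolist())
    for t in "reducer_mid orange_block small_bottle_mid black_cap_bottle_mid black_block blue_cap_bottle_mid blue_block white_tube_a_mid timer".split():
        print(t,[(np.round(d["bbox"]).astype(int).tolist(),round(d["score"],2)) for d in r.look_for(t,p)[:4]])
E
```

```text
{'clock': np.float64(0.0), 'qpos': array([ 1.345,  0.241,  0.004,  1.335, -0.   ,  1.571]), 'dq': array([-0.   , -0.002, -0.002, -0.001, -0.   ,  0.   ]), 'effort': array([ 0.0000e+00, -3.7231e+01,  2.5241e+01,  1.7000e-02,  0.0000e+00,
        0.0000e+00]), 'tcp_pos': array([0.112, 0.487, 0.404]), 'ee_rot': array([ 0.113,  0.994, -0.001, -0.   ]), 'wrist_force': array([0.067, 0.057, 1.114]), 'wrist_torque': array([0.037, 0.026, 0.058]), 'grasp_force': np.float64(0.0), 'grip_width': np.float64(0.085)}
scene [-0.144 -0.78   0.604] [ 0.801 -0.313  0.192 -0.474] [[451.8, 0.0, 324.9], [0.0, 451.8, 241.5], [0.0, 0.0, 1.0]]
reducer_mid [([237, 213, 261, 242], 0.58)]
orange_block []
small_bottle_mid [([356, 278, 372, 316], 0.78), ([315, 273, 336, 311], 0.68), ([296, 296, 312, 329], 0.61), ([333, 298, 354, 337], 0.6)]
black_cap_bottle_mid [([273, 227, 293, 268], 0.97)]
black_block [([400, 262, 449, 300], 0.67)]
blue_cap_bottle_mid [([297, 240, 322, 288], 0.9)]
blue_block [([313, 218, 348, 253], 0.8)]
white_tube_a_mid [([351, 224, 367, 257], 0.6)]
timer [([387, 320, 436, 357], 0.9)]
top [ 0.377 -0.098  1.515] [-0.696  0.716 -0.029  0.035] [[608.0, 0.0, 321.9], [0.0, 608.0, 242.6], [0.0, 0.0, 1.0]]
reducer_mid [([204, 257, 228, 276], 0.83), ([188, 194, 233, 234], 0.15)]
orange_block [([188, 194, 232, 233], 0.74), ([430, 246, 461, 277], 0.36)]
small_bottle_mid [([357, 274, 373, 286], 0.75), ([365, 308, 382, 321], 0.65), ([390, 283, 408, 299], 0.6), ([385, 252, 400, 267], 0.5)]
black_cap_bottle_mid [([268, 253, 290, 277], 0.73)]
black_block [([385, 171, 426, 212], 0.85), ([269, 252, 293, 276], 0.7)]
blue_cap_bottle_mid [([315, 255, 338, 278], 0.83)]
blue_block [([261, 177, 300, 220], 0.57)]
white_tube_a_mid [([433, 248, 460, 280], 0.29)]
timer [([433, 247, 459, 279], 0.73), ([385, 252, 397, 265], 0.53)]
```

View pics/scene0.png

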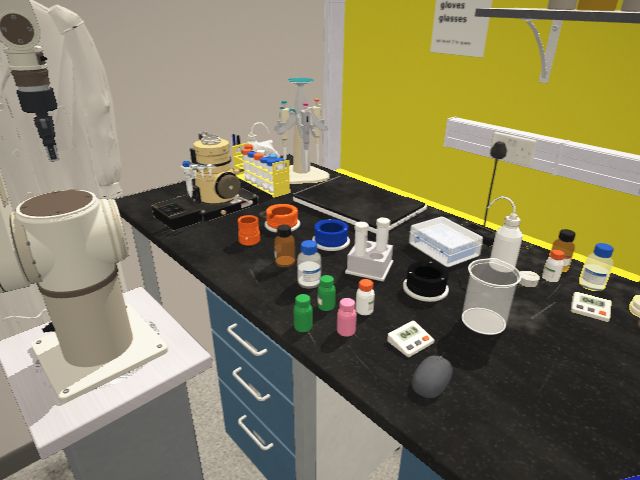

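View pics/top0.png

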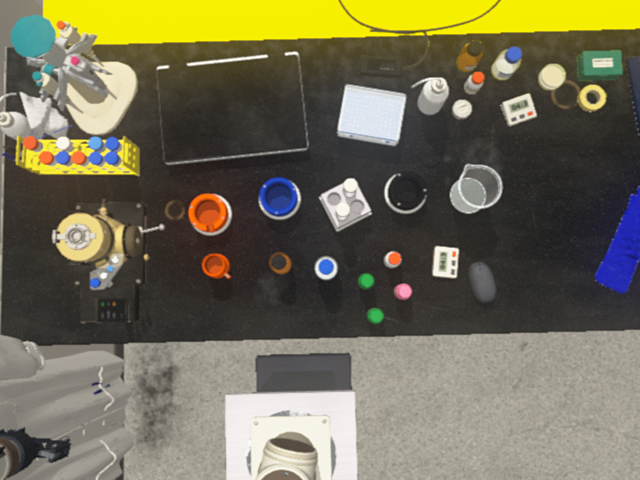

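Scene: three orange-ish objects at left (reducer at top px 216,266; orange block 210,214), amber/black-cap bottle (281,264), blue-cap (326,267), small orange-cap bottle (392,259).
Could be mistaken for the small bottle: green (366,281) and (375,316), pink (403,292), and the white/orange one in the back row (474,82). For the others: the back amber bottle (469,55), back blue bottle (507,62), back timer (518,109). I choose the front-row ones and check them in a close crop.

Run:
```python
from h import *
a=cv2.imread("pics/top0.png");s=cv2.imread("pics/scene0.png")
c=cv2.resize(a[180:290,180:300],None,fx=4.5,fy=4.5,interpolation=cv2.INTER_CUBIC)
d=cv2.resize(s[195:325,230:390],None,fx=3,fy=3,interpolation=cv2.INTER_CUBIC)
e=cv2.resize(a[240:330,300:480],None,fx=3.0,fy=3.0,interpolation=cv2.INTER_CUBIC)
cv2.imwrite("pics/c1.png",c);cv2.imwrite("pics/c2.png",np.vstack([np.pad(d,((0,0),(0,max(0,540-d.shape[1])),(0,0))),])[:,:800])
```

```text
(no output)
```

View pics/c1.png

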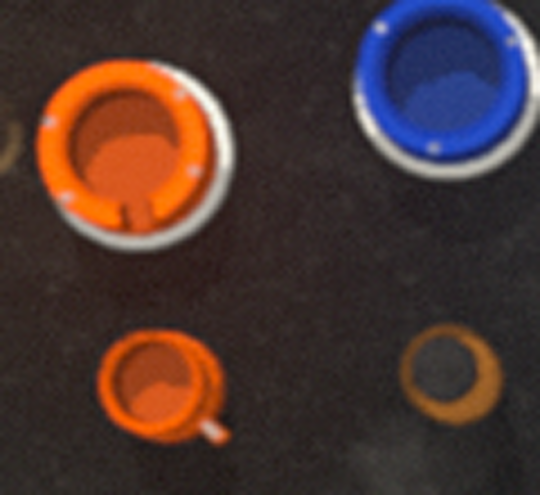

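View pics/c2.png

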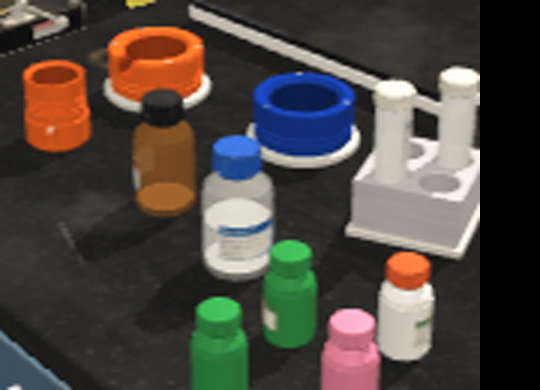

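The crops confirm it. The notch is at crop-1 (137,218), and the lug's white mark is at (213,432). The white bottle with the orange cap in crop 2 at (406,305) is the one meant.

```bash
cat > m.py <<'E'
from h import *
def avg(n,k=4):
    ps=[r.get_image(n) for _ in range(k)];p=dict(ps[-1]);p["color"]=np.mean([q["color"] for q in ps],0).astype(np.uint8);return p
def hullpts(x,y,cyl):
    t=np.linspace(0,2*np.pi,48);return np.array([[x+R_*np.cos(a),y+R_*np.sin(a),z] for R_,z in cyl for a in t])
def fit(p,mask,cyl,x0):
    cnt=np.vstack([c.reshape(-1,2) for c in mask]).astype(np.float32)
    def cen(h):
        m=cv2.moments(cv2.convexHull(h.astype(np.float32)));return np.array([m["m10"]/m["m00"],m["m01"]/m["m00"]]),m["m00"]
    c,a=cen(cnt);x=np.array(x0,float)
    for _ in range(6):
        q,b=cen(np.array([proj(p,X) for X in hullpts(*x,cyl)]))
        z=np.mean([k[1] for k in cyl]);x+=(atz(p,*c,z)-atz(p,*q,z))[:2]
    return x,a/b
def blob(p,lo,hi,box,S=4):
    l,t,rr,b=box;im=cv2.resize(p["color"][t:b,l:rr],None,fx=S,fy=S,interpolation=cv2.INTER_CUBIC)
    m=cv2.inRange(cv2.cvtColor(im,cv2.COLOR_BGR2HSV),lo,hi)
    cs,_=cv2.findContours(m,cv2.RETR_EXTERNAL,cv2.CHAIN_APPROX_NONE);c=max(cs,key=cv2.contourArea)
    return [(c.reshape(-1,2)+.5)/S-.5+[l,t]]
OR=((3,170,90),(16,255,255));BL=((105,150,60),(125,255,255));AM=((8,100,50),(24,255,255))
E
python3 - <<'E'
from m import *
T=avg("top");S=avg("scene");np.savez("im.npz",T=T["color"],S=S["color"])
jobs={"oblock":(OR,(180,185,240,240),(215,200,304,232),[(.046,.012),(.046,.05)],(.45,.17)),
"reducer":(OR,(196,248,236,286),(232,210,266,247),[(.029,0),(.029,.028),(.027,.068)],(.33,.17)),
"bluebl":(BL,(255,172,305,222),(310,214,352,254),[(.046,.012),(.046,.05)],(.48,0)),
"amber":(AM,(262,248,298,284),None,[(.0255,.0),(.0255,.08)],(.33,0)),
"bluecap":(BL,(308,248,344,284),(297,236,325,262),[(.019,.09),(.019,.107)],(.33,-.1)),
"smallcap":(OR,(380,245,405,272),(354,276,376,292),[(.014,.06),(.014,.074)],(.34,-.25))}
for n,(c,bt,bs,cyl,x0) in jobs.items():
    for p,b in((T,bt),(S,bs)):
        if b: x,k=fit(p,blob(p,*c,b),cyl,x0);print(n,np.round(x,4),round(float(k),2),"reach",round(float(np.hypot(*x)),3))
for n,px in(("blackbl",(405,192)),):print(n,atz(T,*px,.05)[:2])
for n,px in(("g1",(366,281)),("g2",(375,316)),("pink",(403,292))):print(n,atz(T,*px,.07)[:2])
E
```

```text
oblock [0.5963 0.1915] 0.97 reach 0.626
oblock [0.5964 0.1921] 1.02 reach 0.627
reducer [0.4636 0.171 ] 1.16 reach 0.494
reducer [0.4669 0.1759] 1.03 reach 0.499
bluebl [0.6321 0.0165] 0.94 reach 0.632
bluebl [0.6143 0.0107] 1.24 reach 0.614
amber [0.4655 0.0138] 1.01 reach 0.466
bluecap [ 0.4511 -0.0963] 0.69 reach 0.461
bluecap [ 0.4637 -0.0948] 1.62 reach 0.473
smallcap [ 0.4681 -0.2606] 0.83 reach 0.536
smallcap [ 0.4693 -0.2584] 1.02 reach 0.536
blackbl [ 0.6296142  -0.29452106]
g1 [ 0.41548111 -0.19093121]
g2 [ 0.33250859 -0.20930738]
pink [ 0.38705874 -0.27750002]
```

Run:
```python
from m import *
p=r.get_image("top");T={**p,"color":np.load("im.npz")["T"]};q=r.get_image("scene");S={**q,"color":np.load("im.npz")["S"]}
oc=np.array([.5963,.1918])
# notch: polar V profile at top plane
hsv=cv2.cvtColor(T["color"],cv2.COLOR_BGR2HSV)
def prof(P,c,rad,z,ch=2):
    th=np.deg2rad(np.arange(0,360,1.));uv=np.array([proj(P,[c[0]+rad*np.cos(a),c[1]+rad*np.sin(a),z]) for a in th]).astype(np.float32)
    return cv2.remap(P["color"].astype(np.float32),uv[None,:,0],uv[None,:,1],cv2.INTER_CUBIC)[0]
for n,P in(("top",T),("scene",S)):
  for rad in(.037,.040,.043):
    v=prof(P,oc,rad,.05)[:,2];ref=np.median(v);w=np.clip(ref-v-25,0,None);a=np.arange(360)
    s=(a>140)&(a<250);print(n,"notch",rad,round(float((w*a)[s].sum()/w[s].sum()),1),a[s&(w>20)][[0,-1]] if (s&(w>20)).any() else None)
# lug white mark at z=.028
for n,P,b in(("top",T,(214,264,238,286)),("scene",S,(232,228,262,246))):
    l,t,rr,bb=b;im=cv2.resize(P["color"][t:bb,l:rr],None,fx=6,fy=6,interpolation=cv2.INTER_CUBIC).astype(float)
    B=im[...,0];m=np.clip(B-110,0,None);ys,xs=np.mgrid[:m.shape[0],:m.shape[1]]
    u=((xs+.5)*m).sum()/m.sum()/6-.5+l;v=((ys+.5)*m).sum()/m.sum()/6-.5+t
    X=atz(P,u,v,.028)[:2];print(n,"mark",(round(u,1),round(v,1)),np.round(X,4))
    for c in((.4636,.171),(.4669,.1759),(.467,.174)): d=X-c;print("  ",c,round(float(np.degrees(np.arctan2(d[1],d[0]))),1),round(float(np.hypot(*d)),4))
# feet (white), top
def white(box):
    l,t,rr,b=box;im=cv2.resize(T["color"][t:b,l:rr],None,fx=4,fy=4,interpolation=cv2.INTER_CUBIC)
    m=((im.max(2)>120)).astype(np.uint8)*255;cs,_=cv2.findContours(m,cv2.RETR_EXTERNAL,cv2.CHAIN_APPROX_NONE);return [(c.reshape(-1,2)+.5)/4-.5+[l,t] for c in cs if cv2.contourArea(c)>60]
for n,b,x0 in(("blue",(252,170,306,224),(.62,.015)),("black",(380,166,432,218),(.63,-.29)),("orange",(182,186,240,242),(.6,.19))):
    print(n,fit(T,white(b),[(.052,0),(.052,.01),(.046,.05)],x0))
# overlay
def draw(P,c,cyls,col,im,l,t,s):
    for R_,z in cyls:
        pts=np.array([proj(P,X) for X in hullpts(*c,[(R_,z)])]);cv2.polylines(im,[np.int32((pts-[l,t]+.5)*s)],True,col,1,cv2.LINE_AA)
out=[]
for P,(l,t,w,h) in((T,(185,170,250,120)),(S,(230,205,225,120))):
    im=cv2.resize(P["color"][t:t+h,l:l+w],None,fx=3.2,fy=3.2 if P is T else 2.5,interpolation=cv2.INTER_CUBIC) if 0 else cv2.resize(P["color"][t:t+h,l:l+w],None,fx=3,fy=3,interpolation=cv2.INTER_CUBIC)
    for c,cy in((oc,[(.046,.05),(.031,.05)]),((.467,.174),[(.027,.068),(.029,0)]),((.632,.0165),[(.046,.05),(.052,0)]),((.6296,-.2945),[(.046,.05),(.052,0)]),((.4655,.0138),[(.0255,0),(.0255,.08)]),((.457,-.0955),[(.028,0),(.018,.107)]),((.4685,-.2595),[(.019,0),(.013,.074)])):
        draw(P,c,cy,(255,255,0),im,l,t,3)
    out.append(np.pad(im,((0,5),(0,750-im.shape[1]),(0,0))) if im.shape[1]<750 else im)
cv2.imwrite("pics/ov.png",np.vstack(out)[:600])
```

```text
top notch 0.037 189.3 [181 205]
top notch 0.04 189.9 [181 205]
top notch 0.043 188.4 [182 203]
scene notch 0.037 194.2 [179 207]
scene notch 0.04 193.2 [181 205]
scene notch 0.043 193.1 [183 202]
top mark (np.float64(226.4), np.float64(275.0)) [0.4407 0.1472]
   (0.4636, 0.171) -133.8 0.033
   (0.4669, 0.1759) -132.3 0.0389
   (0.467, 0.174) -134.4 0.0376
scene mark (np.float64(246.3), np.float64(237.7)) [0.4409 0.1485]
   (0.4636, 0.171) -135.2 0.032
   (0.4669, 0.1759) -133.5 0.0378
   (0.467, 0.174) -135.7 0.0365
blue (array([0.63042994, 0.01547432]), 1.009609650846488)
black (array([ 0.62660572, -0.29064845]), 0.7147227321022287)
orange (array([0.5960499 , 0.18982473]), 1.0170537719918906)
```

View pics/ov.png

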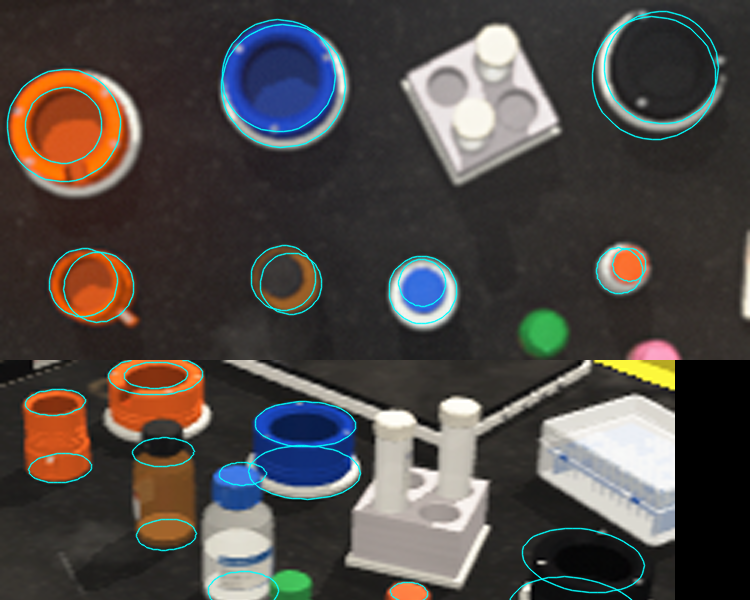

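The overlay matches the orange and blue blocks, the reducer, the amber bottle and the blue bottle. The black block (about px 405,190) still needs refining. Notch is at ~192.7°, lug at ~225.7°, so the reducer turns by about -33°. Moving to the reducer now.

```bash
cat > pl.py <<'E'
import sys
from h import *
# usage: pl.py x y grasp_z psi_deg  -> offset mm, angular in the present tool frame
x,y,z,ps=map(float,sys.argv[1:5]);o=r.get_obs()
Rc=R.from_quat(o["ee_rot"]);ps=np.deg2rad(ps)
Y=np.array([np.cos(ps),np.sin(ps),0]);Z=np.array([0,0,-1.]);Rt=R.from_matrix(np.c_[np.cross(Y,Z),Y,Z])
d=Rc.inv().apply(np.array([x,y,z+.155])-o["tcp_pos"])*1000
print("off",np.round(d,1),"ang",np.round((Rc.inv()*Rt).as_rotvec(),3),"| tcp",np.round(o["tcp_pos"],4),"psi",np.round(np.degrees(np.arctan2(*Rc.as_matrix()[1::-1,1])),2),"grip",np.round([o["grip_width"],o["grasp_force"]],3),"F",np.round(o["wrist_force"],1),"t",round(float(o["clock"]),2),"q6",np.round(o["qpos"][5],2))
E
python3 pl.py .467 .1745 .20 77;python3 pl.py .467 .1745 .05 77
```

```text
off [-416.1 -225.4   49.7] ang [ 0.    -0.     0.001] | tcp [0.1119 0.4873 0.4047] psi 77.06 grip [0.085 0.   ] F [-0.  -0.1  0.3] t 1.5 q6 1.57
off [-416.1 -225.4  199.7] ang [ 0.    -0.     0.001] | tcp [0.1119 0.4873 0.4047] psi 77.06 grip [0.085 0.   ] F [-0.  -0.1  0.3] t 1.5 q6 1.57
```

arm_command --claw '[0,0,0,0,0]' --offset '[[-416,-225,0],[-416,-225,0],[-416,-225,0],[-416,-225,0],[-416,-225,0]]' --angular '[[0,0,0],[0,0,0],[0,0,0],[0,0,0],[0,0,0]]' --newtons 40

```text
clock: 2.12
tcp_pos: [0.3478, 0.2794, 0.405]
ee_rot: [0.113, 0.994, 0.0, 0.0]
wrist_force: [0.2, 0.5, 0.2]
grip_width: 0.0855
grasp_force: 0.0
```

```bash
python3 pl.py .467 .1745 .12 77
```

```text
off [-139.6  -75.7  130. ] ang [0.001 0.001 0.001] | tcp [0.3478 0.2794 0.405 ] psi 77.08 grip [0.086 0.   ] F [0.2 0.5 0.2] t 2.12 q6 0.9
```

arm_command --claw '[0,0,0,0,0]' --offset '[[-140,-76,60],[-140,-76,60],[-140,-76,60],[-140,-76,130],[-140,-76,130]]' --angular '[[0,0,0],[0,0,0],[0,0,0],[0,0,0],[0,0,0]]'

```text
clock: 2.75
tcp_pos: [0.4641, 0.174, 0.2708]
ee_rot: [0.113, 0.994, -0.002, -0.004]
wrist_force: [-0.5, 0.1, -0.2]
grip_width: 0.0857
grasp_force: 0.0
```

```bash
python3 pl.py .467 .1745 .05 77
python3 - <<'E'
from m import *
for n,b in(("top",(150,200,270,320)),("scene",(200,120,300,260))):
    p=r.get_image(n);l,t,a,c=b;cv2.imwrite(f"pics/{n}1.png",cv2.resize(p["color"][t:c,l:a],None,fx=3.5,fy=3.5,interpolation=cv2.INTER_CUBIC))
E
python3 -c "
import cv2,numpy as np
a=cv2.imread('pics/top1.png');b=cv2.imread('pics/scene1.png');h=max(a.shape[0],b.shape[0])
f=lambda i:np.pad(i,((0,h-i.shape[0]),(0,0),(0,0)))
cv2.imwrite('pics/j1.png',np.hstack([f(a),f(b)])[:600,:800])"
```

```text
off [-3.3  1.5 65.8] ang [-0.005 -0.008 -0.   ] | tcp [0.4641 0.174  0.2708] psi 76.98 grip [0.086 0.   ] F [-0.5  0.1 -0.2] t 2.75 q6 0.59
```

View pics/j1.png

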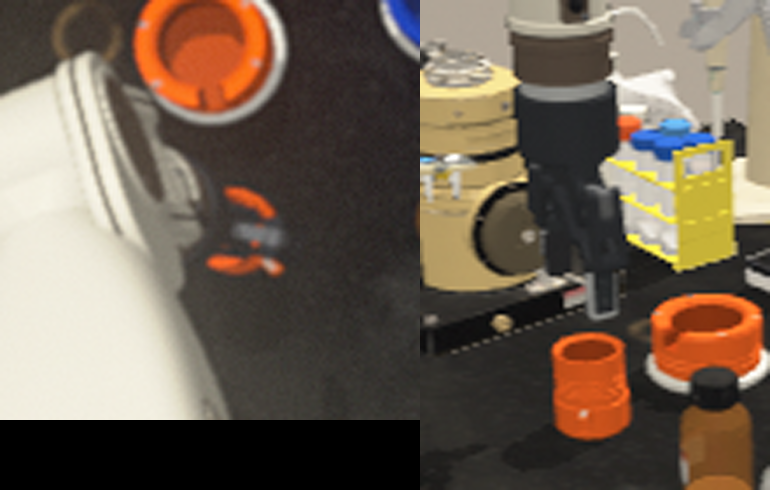

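The gripper is centred over the cup: (250,235) in the top crop, finger above the cup in the scene crop. Descending and gripping.

arm_command --claw '[0,0,255,255,255]' --offset '[[0,0,60],[0,0,70],[0,0,70],[0,0,70],[0,0,70]]' --angular '[[0,0,0],[0,0,0],[0,0,0],[0,0,0],[0,0,0]]'

```text
clock: 3.48
tcp_pos: [0.4671, 0.1759, 0.2075]
ee_rot: [0.113, 0.994, 0.001, 0.002]
wrist_force: [-1.3, -1.0, 7.6]
grip_width: 0.0526
grasp_force: 42.9
```

```bash
python3 pl.py .467 .1745 .05 77
```

```text
off [-0.2 -1.4  2.5] ang [0.002 0.004 0.001] | tcp [0.4671 0.1759 0.2075] psi 77.07 grip [ 0.053 42.908] F [-1.3 -1.   7.6] t 3.48 q6 0.59
```

```bash
python3 pl.py .5963 .1918 .13 44
```

```text
off [-122.6   44.6  -76.9] ang [0.003 0.004 0.577] | tcp [0.4671 0.1759 0.2075] psi 77.07 grip [ 0.053 42.908] F [-1.3 -1.   7.6] t 3.48 q6 0.59
```

arm_command --claw '[255,255,255,255,255]' --offset '[[0,0,-50],[0,0,-80],[-60,22,-80],[-120,43,-80],[-123,45,-80]]' --angular '[[0,0,0],[0,0,0.15],[0,0,0.3],[0,0,0.45],[0,0,0.577]]'

```text
clock: 4.1
tcp_pos: [0.5997, 0.1921, 0.2847]
ee_rot: [0.393, 0.919, 0.001, 0.001]
wrist_force: [-1.1, -0.8, -2.8]
grip_width: 0.0525
grasp_force: 43.6
```

arm_command --claw '[255,255,255]' --offset '[[0,0,0],[0,0,0],[0,0,0]]' --angular '[[0,0,0],[0,0,0],[0,0,0]]'

```text
clock: 4.47
tcp_pos: [0.5952, 0.1918, 0.2855]
ee_rot: [0.39, 0.921, 0.0, 0.0]
wrist_force: [-0.1, -0.4, -2.4]
grip_width: 0.0529
grasp_force: 43.6
```

```bash
python3 pl.py .5963 .1918 .13 44
python3 - <<'E'
from m import *
im=[]
for n,b in(("top",(165,170,265,270)),("scene",(225,160,325,260))):
    p=avg(n,3);np.save(n+"2.npy",p["color"]);l,t,a,c=b;im.append(cv2.resize(p["color"][t:c,l:a],None,fx=4,fy=4,interpolation=cv2.INTER_CUBIC))
cv2.imwrite('pics/j2.png',np.hstack(im))
E
```

```text
off [-0.8  0.8  0.5] ang [0.    0.    0.001] | tcp [0.5952 0.1918 0.2855] psi 44.08 grip [ 0.053 43.631] F [-0.1 -0.4 -2.4] t 4.47 q6 1.11
```

View pics/j2.png

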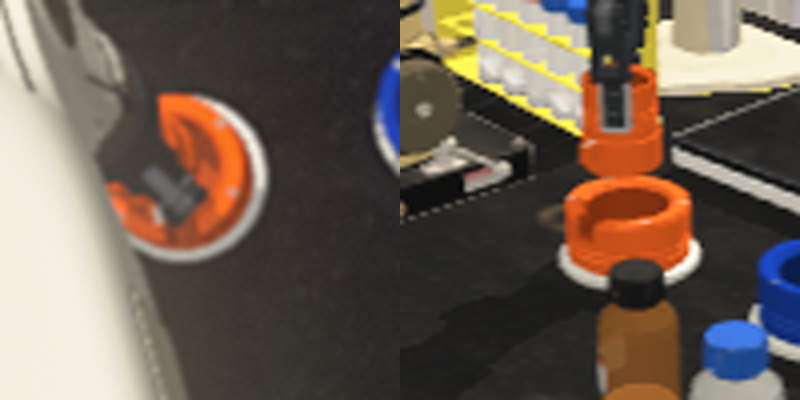

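Run:
```python
from m import *
for n,b in(("top",(200,218,210,229)),("scene",(268,194,278,203))):
    P={**r.get_image(n),"color":np.load(n+"2.npy")}
    l,t,rr,bb=b;im=cv2.resize(P["color"][t:bb,l:rr],None,fx=6,fy=6,interpolation=cv2.INTER_CUBIC).astype(float)
    print(np.round(P["color"][t:bb,l:rr,0]).tolist()) 
    B=im[...,0];m=np.clip(B-(.55*B.max()),0,None);ys,xs=np.mgrid[:m.shape[0],:m.shape[1]]
    u=((xs+.5)*m).sum()/m.sum()/6-.5+l;v=((ys+.5)*m).sum()/m.sum()/6-.5+t
    X=atz(P,u,v,.106)[:2];d=X-[.5955,.1918];print(n,u,v,X,np.degrees(np.arctan2(d[1],d[0]))%360,np.hypot(*d))
P["color"]=np.load("scene2.npy")
print(fit(P,blob(P,*OR,(266,176,294,204)),[(.029,.078),(.029,.106),(.027,.146)],(.596,.192)))
```

```text
[[59, 58, 58, 66, 77, 92, 102, 103, 105, 99], [54, 54, 60, 59, 63, 82, 97, 103, 102, 95], [51, 51, 55, 58, 70, 83, 92, 98, 97, 93], [53, 54, 61, 86, 93, 90, 79, 79, 85, 91], [53, 51, 74, 122, 130, 100, 69, 65, 74, 89], [53, 52, 68, 121, 143, 114, 72, 61, 68, 76], [52, 51, 62, 107, 145, 125, 82, 65, 63, 65], [53, 51, 58, 94, 134, 119, 77, 60, 59, 59], [53, 53, 54, 68, 83, 78, 59, 53, 57, 57], [54, 54, 54, 54, 54, 52, 50, 52, 54, 53], [53, 52, 48, 51, 51, 51, 50, 51, 51, 51]]
top 205.16832728339253 221.9741342766254 [0.56280024 0.18238372] 196.06438414758503 0.03402852689401538
[[30, 25, 25, 28, 29, 26, 26, 26, 26, 25], [26, 25, 24, 79, 138, 117, 49, 32, 31, 29], [28, 29, 67, 96, 74, 29, 26, 26, 27, 29], [29, 27, 25, 27, 27, 26, 26, 26, 27, 25], [29, 27, 26, 26, 25, 25, 25, 26, 26, 27], [31, 30, 27, 26, 25, 25, 25, 26, 26, 26], [37, 38, 28, 26, 26, 26, 26, 26, 26, 27], [42, 42, 35, 26, 25, 25, 26, 26, 26, 26], [40, 40, 39, 35, 28, 25, 26, 26, 26, 26]]
scene 272.02576103030384 195.2126455331676 [0.56201517 0.18802987] 186.4240046164551 0.0336964029206553
(array([0.5945698 , 0.19357136]), 0.9601882996934553)
```

arm_command --claw '[255,255,255,255,255]' --offset '[[-1,1,20],[-1,1,38],[-1,1,42],[-1,1,46],[-1,1,46]]' --angular '[[0,0,-0.017],[0,0,-0.017],[0,0,-0.017],[0,0,-0.017],[0,0,-0.017]]'

```text
clock: 5.5
tcp_pos: [0.5977, 0.1895, 0.249]
ee_rot: [0.384, 0.923, 0.0, 0.004]
wrist_force: [-15.9, -13.6, 42.7]
grip_width: 0.0525
grasp_force: 53.2
```

arm_command --claw '[255,255,255]' --offset '[[0,0,-10],[0,0,-10],[0,0,-10]]' --angular '[[0,0,0],[0,0,0],[0,0,0]]'

```text
clock: 5.88
tcp_pos: [0.5982, 0.1916, 0.2518]
ee_rot: [0.383, 0.924, 0.001, 0.002]
wrist_force: [-3.1, -3.4, 15.9]
grip_width: 0.0524
grasp_force: 49.7
```

```bash
python3 pl.py .5963 .1918 .0745 45
python3 - <<'E'
from m import *
im=[]
for n,b in(("top",(185,190,235,240)),("scene",(255,175,305,235))):
    p=avg(n,3);np.save(n+"3.npy",p["color"]);l,t,a,c=b;im.append(cv2.resize(p["color"][t:c,l:a],None,fx=7.5,fy=7.5,interpolation=cv2.INTER_CUBIC))
h=max(i.shape[0] for i in im)
cv2.imwrite('pics/j3.png',np.hstack([np.pad(i,((0,h-i.shape[0]),(0,0),(0,0))) for i in im]))
E
```

```text
off [ 1.6 -1.3 22.3] ang [ 0.004  0.003 -0.001] | tcp [0.5982 0.1916 0.2518] psi 44.97 grip [ 0.052 49.732] F [-3.1 -3.4 15.9] t 5.88 q6 1.1
```

View pics/j3.png

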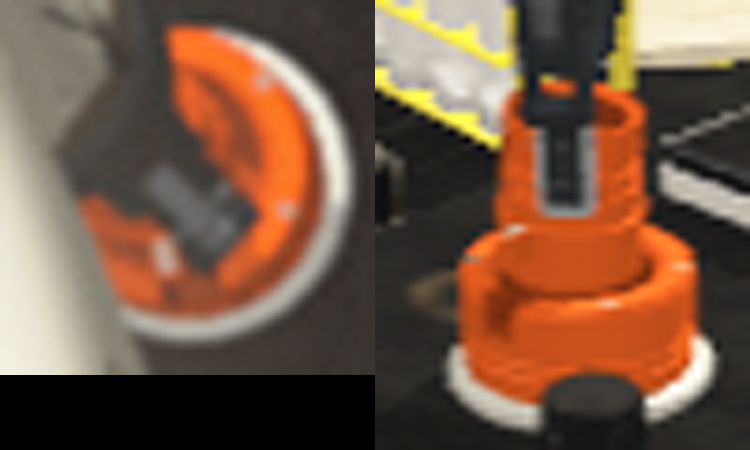

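The lug shows above the notch (scene crop about 515,230 and 497,295). The contact force points along -x,-y, so the spigot is on the mouth flare about 3 mm off. I'll back up, shift and retry.

arm_command --claw '[255,255,255,255]' --offset '[[0,0,-8],[0,-3,-8],[0,-3,-8],[0,-3,-8]]' --angular '[[0,0,0],[0,0,0],[0,0,0],[0,0,0]]'

```text
clock: 6.68
tcp_pos: [0.595, 0.1897, 0.2557]
ee_rot: [0.383, 0.924, -0.001, -0.001]
wrist_force: [-0.2, -0.2, -1.6]
grip_width: 0.0527
grasp_force: 47.6
```

arm_command --claw '[255,255,255,255]' --offset '[[0,0,5],[0,0,10],[0,0,13],[0,0,13]]' --angular '[[0,0,0],[0,0,0],[0,0,0],[0,0,0]]'

```text
clock: 7.18
tcp_pos: [0.5962, 0.1884, 0.247]
ee_rot: [0.384, 0.924, 0.0, 0.003]
wrist_force: [-1.5, -5.7, 11.0]
grip_width: 0.0525
grasp_force: 49.1
```

arm_command --claw '[255,255,255]' --offset '[[0,0,0],[0,0,4],[0,0,4]]' --angular '[[0,0,0],[0,0,0],[0,0,0]]'

```text
clock: 7.55
tcp_pos: [0.5961, 0.1884, 0.2396]
ee_rot: [0.384, 0.924, -0.001, 0.002]
wrist_force: [2.1, -4.2, -1.2]
grip_width: 0.0525
grasp_force: 47.8
```

```bash
python3 pl.py .5963 .19 .0745 45
python3 - <<'E'
from m import *
P=avg("scene",3);np.save("scene4.npy",P["color"])
b=blob(P,*OR,(262,180,305,235))[0]
print("top v",b[:,1].min(), "model h")
o=r.get_obs();c=o["tcp_pos"]
for h in(.0525,.054,.056,.058):
    z=c[2]-.155-h+.068;q=np.array([proj(P,X) for X in hullpts(.5955,.19,[(.027,z)])]);print(h,round(q[:,1].min(),2),np.round([q[:,0].min(),q[:,0].max()],2))
m={}
for v in range(186,232,3):
    s=b[np.abs(b[:,1]-v)<.6,0];print(v,np.round([s.min(),s.max(),(s.min()+s.max())/2],2))
for z in(.02,.05,.08,.1): print(z,np.round(proj(P,[.5963,.19,z]),2))
E
```

```text
off [ 1.   1.3 10.1] ang [-0.     0.004 -0.002] | tcp [0.5961 0.1884 0.2396] psi 44.89 grip [ 0.053 47.785] F [ 2.1 -4.2 -1.2] t 7.55 q6 1.09
top v 189.875 model h
0.0525 190.4 [271.6  290.34]
0.054 190.88 [271.62 290.35]
0.056 191.51 [271.66 290.37]
0.058 192.14 [271.69 290.39]Traceback (most recent call last):
  File "<stdin>", line 10, in <module>
    return umr_minimum(a, axis, None, out, keepdims, initial, where)
ValueError: zero-size array to reduction operation minimum which has no identity
```

It's descending freely now, and the lug is below the rim. Continuing home.

arm_command --claw '[255,255,255,255,255]' --offset '[[0,0,4],[0,0,7],[0,0,10],[0,0,11],[0,0,11]]' --angular '[[0,0,0],[0,0,0],[0,0,0],[0,0,0],[0,0,0]]'

```text
clock: 8.32
tcp_pos: [0.5961, 0.1885, 0.2289]
ee_rot: [0.384, 0.924, -0.001, 0.002]
wrist_force: [2.8, -4.3, 0.8]
grip_width: 0.0525
grasp_force: 47.9
```

arm_command --claw '[255,255,0,0,0]' --offset '[[0,0,3],[0,0,3],[0,0,1],[0,0,1],[0,0,0]]' --angular '[[0,0,0],[0,0,0],[0,0,0],[0,0,0],[0,0,0]]'

```text
clock: 8.95
tcp_pos: [0.595, 0.1899, 0.228]
ee_rot: [0.383, 0.924, -0.0, -0.001]
wrist_force: [0.2, 1.0, 0.1]
grip_width: 0.0853
grasp_force: 0.0
```

arm_command --claw '[0,0,0,0,0]' --offset '[[0,0,-40],[0,0,-100],[0,-60,-120],[0,-120,-120],[0,-180,-120]]' --angular '[[0,0,0],[0,0,0],[0,0,0],[0,0,0],[0,0,0]]'

```text
clock: 9.57
tcp_pos: [0.4666, 0.0616, 0.3488]
ee_rot: [0.382, 0.924, 0.0, 0.0]
wrist_force: [1.5, -1.0, 0.2]
grip_width: 0.0852
grasp_force: 0.0
```

```bash
python3 pl.py .5963 .19 .0745 45
python3 - <<'E'
from m import *
im=[]
for n,b in(("top",(180,185,240,245)),("scene",(250,170,310,240))):
    p=avg(n,3);np.save(n+"5.npy",p["color"]);l,t,a,c=b;im.append(cv2.resize(p["color"][t:c,l:a],None,fx=6,fy=6,interpolation=cv2.INTER_CUBIC))
h=max(i.shape[0] for i in im)
cv2.imwrite('pics/j5.png',np.hstack([np.pad(i,((0,h-i.shape[0]),(0,0),(0,0))) for i in im]))
T=r.get_image("top");S=r.get_image("scene")
for n,P in(("top",T),("scene",S)):
    print(n,[np.round(proj(P,[.5958,.1895,.09]),1),np.round(proj(P,[.5958,.1895,.104]),1)])
    print([ (t,d["bbox"],round(d["score"],2)) for t in("small_bottle_mid","black_block") for d in r.look_for(t,P)[:4]])
E
```

```text
off [ -0.9 182.4 119.5] ang [0.001 0.001 0.   ] | tcp [0.4666 0.0616 0.3488] psi 45.03 grip [0.085 0.   ] F [ 1.5 -1.   0.2] t 9.57 q6 0.92
top [array([203.4, 209.1]), array([202.2, 208.2])]
[('small_bottle_mid', [383.4, 252.0, 397.7, 268.4], 0.78), ('small_bottle_mid', [392.5, 284.1, 408.2, 300.0], 0.66), ('small_bottle_mid', [367.2, 311.4, 383.4, 321.8], 0.64), ('small_bottle_mid', [357.9, 273.4, 374.6, 288.3], 0.61), ('black_block', [386.2, 170.2, 429.3, 211.3], 0.71)]
scene [array([281.3, 197.2]), array([281.1, 192.7])]
[('small_bottle_mid', [354.0, 277.0, 375.2, 315.6], 0.9), ('small_bottle_mid', [338.5, 298.4, 353.5, 335.1], 0.87), ('small_bottle_mid', [315.8, 273.1, 332.9, 310.5], 0.76), ('small_bottle_mid', [292.1, 298.2, 312.8, 329.0], 0.62), ('black_block', [402.4, 261.3, 448.3, 299.9], 0.74)]
```

View pics/j5.png

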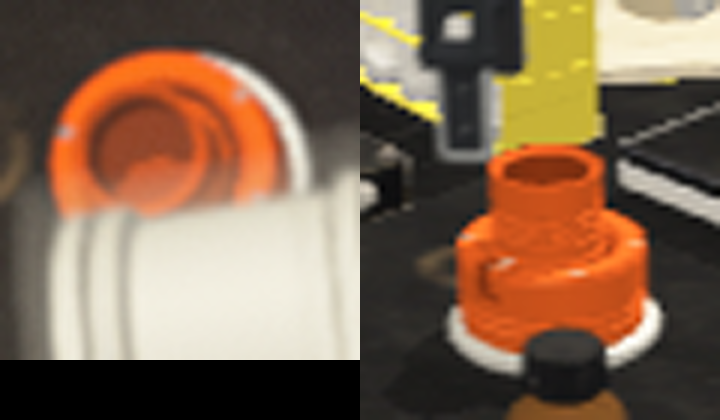

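The reducer is home: its mouth is at scene px (280.8,197.5) against a predicted (281.3,197.2), and the mark sits in the notch. Next I refine the small bottle, the black block and the blue bottle.

Run:
```python
from m import *
z=np.load("im.npz");T={**r.get_image("top"),"color":z["T"]};S={**r.get_image("scene"),"color":z["S"]}
def bright(P,box,th):
    l,t,rr,b=box;im=cv2.resize(P["color"][t:b,l:rr],None,fx=4,fy=4,interpolation=cv2.INTER_CUBIC)
    m=((im.max(2)>th)).astype(np.uint8)*255;cs,_=cv2.findContours(m,cv2.RETR_EXTERNAL,cv2.CHAIN_APPROX_NONE);return [(c.reshape(-1,2)+.5)/4-.5+[l,t] for c in cs if cv2.contourArea(c)>100]
sm=[(.019,0),(.019,.055),(.014,.074)];bl=[(.028,0),(.028,.08),(.018,.107)]
print("small T",fit(T,bright(T,(376,244,408,274),100),sm,(.468,-.26)))
print("small S",fit(S,bright(S,(355,276,378,318),100),sm,(.468,-.26)))
print("blue T",fit(T,bright(T,(308,248,344,284),100),bl,(.452,-.096)))
print("blue S",fit(S,bright(S,(296,236,323,278),100),bl,(.452,-.096)))
# black block foot: robust fit of lower/left/right outer white edge, top view + scene
from scipy.optimize import least_squares
def foot(P,box,rows,z=.0):
    pts=np.vstack(bright(P,box,110));W=np.array([atz(P,*q,z)[:2] for q in pts])
    c=np.array([.63,-.292])
    for _ in range(15):   # keep outermost points
        d=np.hypot(*(W-c).T);k=np.abs(d-.052)<.004
        c=least_squares(lambda x:np.hypot(*(W[k]-x).T)-.052,c,loss="soft_l1",f_scale=.001).x
    return np.round(c,4),k.sum(),len(W)
for zz in(0,.006,.01): print(zz,foot(T,(378,166,432,220),0,zz),foot(S,(398,258,452,304),0,zz))
for n,P,b in(("T",T,(375,160,440,225)),("S",S,(395,250,460,310))):
    l,t,a,c=b;cv2.imwrite(f"pics/b{n}.png",cv2.resize(P["color"][t:c,l:a],None,fx=6,fy=6,interpolation=cv2.INTER_CUBIC))
a=cv2.imread("pics/bT.png");b=cv2.imread("pics/bS.png");cv2.imwrite("pics/bb.png",np.hstack([a[:360],b[:360]])[:,:800])
```

```text
small T (array([ 0.46833607, -0.25950569]), 1.0160830133159606)
small S (array([ 0.47465632, -0.25524097]), 1.2944007040020857)
blue T (array([ 0.45064015, -0.09621535]), 0.9548778390361312)
blue S (array([ 0.47556048, -0.07451652]), 0.9596817506095171)
0 (array([ 0.6369, -0.2997]), np.int64(324), 553) (array([ 0.6395, -0.2978]), np.int64(280), 658)
0.006 (array([ 0.636 , -0.2991]), np.int64(321), 553) (array([ 0.6323, -0.3023]), np.int64(283), 658)
0.01 (array([ 0.6354, -0.2986]), np.int64(319), 553) (array([ 0.6415, -0.2965]), np.int64(215), 658)
```

View pics/bb.png

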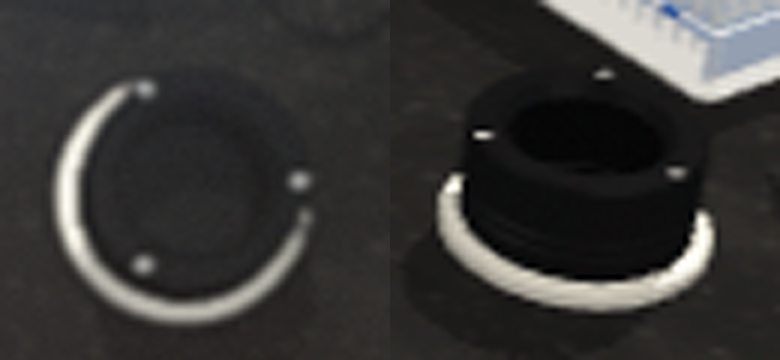

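```bash
python3 - <<'E'
from h import *
T=r.get_image("top");S=r.get_image("scene")
def cc(P,uv):
    A=np.array([atz(P,u,v,.05)[:2] for u,v in uv]);M=2*(A[1:]-A[0]);c=np.linalg.solve(M,(A[1:]**2).sum(1)-(A[0]**2).sum());return np.round(c,4),np.round(np.hypot(*(A-c).T),4),np.round(A.mean(0),4)
print(cc(T,[(375+a/6-.4,160+b/6-.4) for a,b in((145,88),(300,180),(143,265))]))
print(cc(S,[(395+(a-390)/6-.4,250+b/6-.4) for a,b in((483,134),(677,172),(604,74))]))
E
python3 pl.py .4685 -.2595 .14 45;python3 pl.py .4685 -.2595 .14 20
```

```text
(array([ 0.6364, -0.3004]), array([0.0421, 0.0421, 0.0421]), array([ 0.6364, -0.3003]))
(array([ 0.6369, -0.2996]), array([0.0417, 0.0417, 0.0417]), array([ 0.6373, -0.2994]))
off [-228.1 -227.4   53.6] ang [-0. -0. -0.] | tcp [0.468  0.0626 0.3486] psi 45.0 grip [0.085 0.   ] F [0.2 0.8 0.5] t 10.38 q6 0.92
off [-228.1 -227.4   53.6] ang [-0.    -0.     0.436] | tcp [0.468  0.0626 0.3486] psi 45.0 grip [0.085 0.   ] F [0.2 0.8 0.5] t 10.38 q6 0.92
```

Black block: (.6366,-.3000), and both cameras agree. Now the small bottle at (.4685,-.2595), closing angle 70° to clear the green and pink ones.

arm_command --claw '[0,0,0,0,0]' --offset '[[-228,-227,0],[-228,-227,0],[-228,-227,0],[-228,-227,0],[-228,-227,0]]' --angular '[[0,0,-0.1],[0,0,-0.2],[0,0,-0.3],[0,0,-0.436],[0,0,-0.436]]'

```text
clock: 11.0
tcp_pos: [0.4682, -0.2522, 0.3489]
ee_rot: [0.174, 0.985, 0.0, 0.0]
wrist_force: [0.6, 0.2, 0.5]
grip_width: 0.0852
grasp_force: 0.0
```

```bash
python3 pl.py .4685 -.2595 .05 70
```

```text
off [ -2.7  -6.8 143.9] ang [ 0.     0.001 -0.   ] | tcp [ 0.4682 -0.2522  0.3489] psi 70.0 grip [0.085 0.   ] F [0.6 0.2 0.5] t 11.0 q6 -0.14
```

arm_command --claw '[0,0,0,0,0]' --offset '[[-3,-8,50],[-3,-8,100],[-3,-8,135],[-3,-8,145],[-3,-8,145]]' --angular '[[0,0,0],[0,0,0],[0,0,0],[0,0,0],[0,0,0]]'

```text
clock: 11.62
tcp_pos: [0.4687, -0.2587, 0.2038]
ee_rot: [0.174, 0.985, 0.0, -0.0]
wrist_force: [0.1, -0.4, 0.3]
grip_width: 0.0854
grasp_force: 0.0
```

```bash
python3 pl.py .4685 -.2595 .05 70
```

```text
off [-0.1 -0.9 -1.2] ang [ 0.    -0.    -0.001] | tcp [ 0.4687 -0.2587  0.2038] psi 69.97 grip [0.085 0.   ] F [ 0.1 -0.4  0.3] t 11.62 q6 -0.15
```

arm_command --claw '[255,255,255,255,255]' --offset '[[0,-1,-1],[0,-1,-1],[0,-1,-1],[0,-1,-1],[0,-1,-1]]' --angular '[[0,0,0],[0,0,0],[0,0,0],[0,0,0],[0,0,0]]' --newtons 30

```text
clock: 12.25
tcp_pos: [0.4687, -0.2598, 0.2061]
ee_rot: [0.174, 0.985, -0.0, 0.001]
wrist_force: [-0.2, -0.1, 5.8]
grip_width: 0.0369
grasp_force: 29.9
```

```bash
python3 pl.py .5955 .1895 .15 70
```

```text
off [ 34.6 465.5 -99.2] ang [-0.     0.003 -0.001] | tcp [ 0.4687 -0.2598  0.2061] psi 69.96 grip [ 0.037 29.92 ] F [-0.2 -0.1  5.8] t 12.25 q6 -0.16
```

arm_command --claw '[255,255,255,255,255]' --offset '[[0,0,-50],[0,0,-110],[0,20,-160],[5,80,-160],[10,140,-160]]' --angular '[[0,0,0],[0,0,0],[0,0,0],[0,0,0],[0,0,0]]'

```text
clock: 12.88
tcp_pos: [0.507, -0.1237, 0.3658]
ee_rot: [0.175, 0.985, -0.0, 0.001]
wrist_force: [0.7, 0.2, -0.8]
grip_width: 0.0372
grasp_force: 30.5
```

```bash
python3 pl.py .5955 .1895 .2 70
```

```text
off [ 24.9 324.5  10.9] ang [ 0.     0.002 -0.003] | tcp [ 0.507  -0.1237  0.3658] psi 69.84 grip [ 0.037 30.534] F [ 0.7  0.2 -0.8] t 12.88 q6 0.11
```

arm_command --claw '[255,255,255,255,255]' --offset '[[5,60,0],[10,120,0],[15,180,0],[20,240,0],[24,300,0]]' --angular '[[0,0,0],[0,0,0],[0,0,0],[0,0,0],[0,0,0]]'

```text
clock: 13.5
tcp_pos: [0.5871, 0.1674, 0.3646]
ee_rot: [0.174, 0.985, -0.0, -0.0]
wrist_force: [0.7, 0.1, -1.1]
grip_width: 0.0373
grasp_force: 30.5
```

```bash
python3 pl.py .5955 .1895 .16 70
```

```text
off [-0.3 23.7 49.6] ang [-0.    -0.    -0.001] | tcp [0.5871 0.1674 0.3646] psi 69.97 grip [ 0.037 30.534] F [ 0.7  0.1 -1.1] t 13.5 q6 0.63
```

arm_command --claw '[255,255,255,255,255]' --offset '[[0,23,0],[0,24,50],[0,24,50],[0,24,50],[0,24,50]]' --angular '[[0,0,0],[0,0,0],[0,0,0],[0,0,0],[0,0,0]]'

```text
clock: 14.12
tcp_pos: [0.596, 0.1876, 0.3171]
ee_rot: [0.174, 0.985, 0.001, 0.002]
wrist_force: [0.3, 0.8, -0.3]
grip_width: 0.0372
grasp_force: 30.5
```

```bash
python3 pl.py .5955 .1895 .113 70
```

```text
off [ 1.3  1.5 49.1] ang [ 0.002  0.003 -0.002] | tcp [0.596  0.1876 0.3171] psi 69.91 grip [ 0.037 30.526] F [ 0.3  0.8 -0.3] t 14.12 q6 0.66
```

arm_command --claw '[255,255,255,255,255]' --offset '[[0,1,15],[0,1,28],[0,1,34],[0,1,38],[0,1,38]]' --angular '[[0,0,0],[0,0,0],[0,0,0],[0,0,0],[0,0,0]]'

```text
clock: 14.75
tcp_pos: [0.5955, 0.1889, 0.2763]
ee_rot: [0.174, 0.985, -0.0, -0.0]
wrist_force: [-0.0, -0.7, 0.2]
grip_width: 0.0374
grasp_force: 30.5
```

Free so far, underside at about 0.070. Lowering the last 8 mm.

arm_command --claw '[255,255,255,255]' --offset '[[0,0,4],[0,0,7],[0,0,9],[0,0,9]]' --angular '[[0,0,0],[0,0,0],[0,0,0],[0,0,0]]'

```text
clock: 15.25
tcp_pos: [0.5956, 0.1889, 0.2681]
ee_rot: [0.174, 0.985, 0.0, 0.0]
wrist_force: [-0.1, -0.9, 1.8]
grip_width: 0.0373
grasp_force: 30.7
```

arm_command --claw '[120,0,0,0,0]' --offset '[[0,0,0],[0,0,0],[0,0,0],[0,0,-30],[0,0,-80]]' --angular '[[0,0,0],[0,0,0],[0,0,0],[0,0,0],[0,0,0]]'

```text
clock: 15.88
tcp_pos: [0.595, 0.1887, 0.346]
ee_rot: [0.174, 0.985, -0.001, -0.003]
wrist_force: [0.6, 0.3, -0.5]
grip_width: 0.0856
grasp_force: 0.0
```

```bash
python3 pl.py .4655 .0138 .19 90;python3 pl.py .4655 .0138 .062 90
```

```text
off [  61.7 -208.7    2. ] ang [-0.003 -0.005 -0.35 ] | tcp [0.595  0.1887 0.346 ] psi 69.96 grip [0.086 0.   ] F [ 0.6  0.3 -0.5] t 15.88 q6 0.66
off [  61.1 -208.2  130. ] ang [-0.003 -0.005 -0.35 ] | tcp [0.595  0.1887 0.346 ] psi 69.96 grip [0.086 0.   ] F [ 0.6  0.3 -0.5] t 15.88 q6 0.66
```

arm_command --claw '[0,0,0,0,0]' --offset '[[15,-50,-3],[30,-100,-3],[45,-150,-3],[62,-208,0],[62,-208,20]]' --angular '[[0,0,0],[0,0,0],[0,0,0],[0,0,0],[0,0,0]]'

```text
clock: 16.5
tcp_pos: [0.4642, 0.0122, 0.3289]
ee_rot: [0.176, 0.984, -0.0, 0.001]
wrist_force: [0.2, -0.3, -0.6]
grip_width: 0.0853
grasp_force: 0.0
```

```bash
python3 pl.py .4655 .0138 .062 70
python3 - <<'E'
from m import *
im=[]
for n,b in(("top",(180,185,310,295)),("scene",(250,160,330,280))):
    p=r.get_image(n);l,t,a,c=b;im.append(cv2.resize(p["color"][t:c,l:a],None,fx=3.6,fy=3.6,interpolation=cv2.INTER_CUBIC))
h=max(i.shape[0] for i in im)
cv2.imwrite('pics/j6.png',np.hstack([np.pad(i,((0,h-i.shape[0]),(0,0),(0,0))) for i in im]))
E
```

```text
off [ -0.4   1.9 111.9] ang [ 0.     0.002 -0.005] | tcp [0.4642 0.0122 0.3289] psi 69.69 grip [0.085 0.   ] F [ 0.2 -0.3 -0.6] t 16.5 q6 0.38
```

View pics/j6.png

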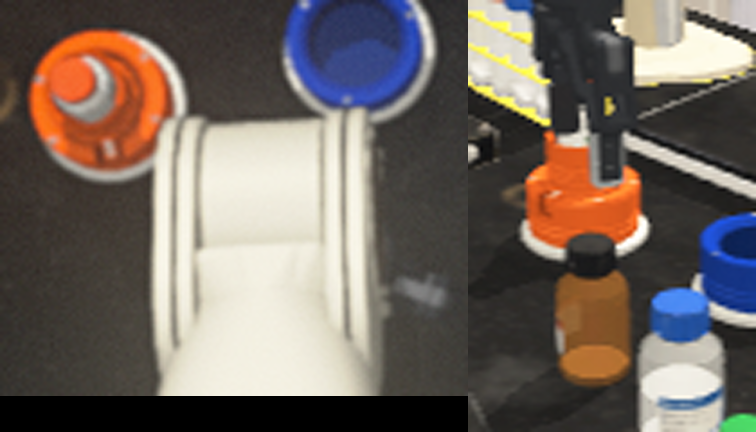

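The small bottle stands in the reducer (top crop 75,85), with the lug mark in the notch (110,150). The gripper is over the amber bottle.

arm_command --claw '[0,0,0,0,255]' --offset '[[0,1,40],[0,1,80],[0,1,108],[0,1,112],[0,1,112]]' --angular '[[0,0,0],[0,0,0],[0,0,0],[0,0,0],[0,0,0]]'

```text
clock: 17.23
tcp_pos: [0.4672, 0.0161, 0.2164]
ee_rot: [0.174, 0.985, 0.0, 0.0]
wrist_force: [0.5, -0.8, 0.2]
grip_width: 0.0696
grasp_force: 0.0
```

arm_command --claw '[255,255,255,255]' --offset '[[0,0,0],[0,0,0],[0,0,0],[0,0,0]]' --angular '[[0,0,0],[0,0,0],[0,0,0],[0,0,0]]'

```text
clock: 17.73
tcp_pos: [0.4672, 0.0156, 0.2173]
ee_rot: [0.174, 0.985, 0.0, 0.002]
wrist_force: [-0.7, -1.9, 6.3]
grip_width: 0.0504
grasp_force: 31.3
```

```bash
python3 pl.py .6366 -.3 .16 70; python3 pl.py .465 -.3 .21 70
```

```text
off [-267.6 -238.3  -97.1] ang [ 0.001  0.003 -0.001] | tcp [0.4672 0.0156 0.2173] psi 69.95 grip [ 0.05  31.344] F [-0.7 -1.9  6.3] t 17.73 q6 0.38
off [-106.6 -297.1 -147.7] ang [ 0.001  0.003 -0.001] | tcp [0.4672 0.0156 0.2173] psi 69.95 grip [ 0.05  31.344] F [-0.7 -1.9  6.3] t 17.73 q6 0.38
```

arm_command --claw '[255,255,255,255,255]' --offset '[[0,0,-50],[0,0,-110],[0,0,-150],[-20,-55,-150],[-40,-110,-150]]' --angular '[[0,0,0],[0,0,0],[0,0,0],[0,0,0],[0,0,0]]' --newtons 40

```text
clock: 18.35
tcp_pos: [0.4664, -0.1019, 0.3668]
ee_rot: [0.173, 0.985, 0.0, 0.001]
wrist_force: [0.5, -0.6, -2.2]
grip_width: 0.0501
grasp_force: 42.9
```

arm_command --claw '[255,255,255,255,255]' --offset '[[-20,-55,0],[-40,-110,0],[-80,-140,0],[-140,-140,0],[-200,-135,0]]' --angular '[[0,0,0],[0,0,0],[0,0,0],[0,0,0],[0,0,0]]'

```text
clock: 18.98
tcp_pos: [0.6086, -0.2985, 0.3659]
ee_rot: [0.175, 0.985, 0.0, 0.0]
wrist_force: [1.5, -0.8, -1.8]
grip_width: 0.0502
grasp_force: 42.9
```

```bash
python3 pl.py .6366 -.3 .125 70; python3 -c "
from h import *
o=r.get_obs();print(np.round(o['qpos'],2))"
```

```text
off [-26.7   8.2  85.9] ang [ 0.     0.001 -0.003] | tcp [ 0.6086 -0.2985  0.3659] psi 69.82 grip [ 0.05  42.874] F [ 1.5 -0.8 -1.8] t 18.98 q6 -0.1
[-0.46  0.63  0.49  1.44  0.   -0.1 ]
```

arm_command --claw '[255,255,255,255,255]' --offset '[[-27,8,20],[-27,8,60],[-27,8,82],[-27,8,82],[-27,8,82]]' --angular '[[0,0,0],[0,0,0],[0,0,0],[0,0,0],[0,0,0]]'

```text
clock: 19.6
tcp_pos: [0.6363, -0.2986, 0.2849]
ee_rot: [0.174, 0.985, -0.0, 0.001]
wrist_force: [0.1, -1.1, -1.9]
grip_width: 0.0507
grasp_force: 42.8
```

```bash
python3 pl.py .6366 -.3 .076 70
```

```text
off [-0.7 -1.2 53.9] ang [-0.     0.001 -0.001] | tcp [ 0.6363 -0.2986  0.2849] psi 69.95 grip [ 0.051 42.829] F [ 0.1 -1.1 -1.9] t 19.6 q6 -0.09
```

arm_command --claw '[255,255,255,255,255]' --offset '[[-1,-1,15],[-1,-1,28],[-1,-1,36],[-1,-1,42],[-1,-1,45]]' --angular '[[0,0,0],[0,0,0],[0,0,0],[0,0,0],[0,0,0]]'

```text
clock: 20.23
tcp_pos: [0.6365, -0.2997, 0.2381]
ee_rot: [0.174, 0.985, 0.0, -0.0]
wrist_force: [0.3, -0.1, -1.9]
grip_width: 0.0503
grasp_force: 42.8
```

arm_command --claw '[255,255,255,255]' --offset '[[0,0,4],[0,0,7],[0,0,9],[0,0,9]]' --angular '[[0,0,0],[0,0,0],[0,0,0],[0,0,0]]'

```text
clock: 20.72
tcp_pos: [0.6366, -0.2998, 0.2315]
ee_rot: [0.174, 0.985, -0.0, 0.001]
wrist_force: [-2.9, 1.1, 5.6]
grip_width: 0.0504
grasp_force: 43.2
```

arm_command --claw '[120,0,0,0,0]' --offset '[[0,0,0],[0,0,0],[0,0,0],[0,0,-40],[0,0,-100]]' --angular '[[0,0,0],[0,0,0],[0,0,0],[0,0,0],[0,0,0]]'

```text
clock: 21.35
tcp_pos: [0.6361, -0.2995, 0.3273]
ee_rot: [0.174, 0.985, 0.001, -0.003]
wrist_force: [0.3, -0.8, -0.0]
grip_width: 0.0858
grasp_force: 0.0
```

```bash
python3 pl.py .452 -.0963 .19 20
```

```text
off [242.7 127.8 -16. ] ang [-0.002 -0.006  0.872] | tcp [ 0.6361 -0.2995  0.3273] psi 69.96 grip [0.086 0.   ] F [ 0.3 -0.8 -0. ] t 21.35 q6 -0.09
```

arm_command --claw '[0,0,0,0,0]' --offset '[[55,0,-16],[110,20,-16],[155,60,-16],[200,95,-16],[243,128,-16]]' --angular '[[0,0,0.17],[0,0,0.34],[0,0,0.51],[0,0,0.69],[0,0,0.872]]'

```text
clock: 21.98
tcp_pos: [0.451, -0.0948, 0.3458]
ee_rot: [0.576, 0.817, 0.0, 0.0]
wrist_force: [0.1, 0.4, 0.3]
grip_width: 0.0852
grasp_force: 0.0
```

```bash
python3 pl.py .452 -.0963 .065 20
python3 - <<'E'
from m import *
im=[]
for n,b in(("top",(295,160,435,300)),("scene",(270,180,460,330))):
    p=r.get_image(n);l,t,a,c=b;im.append(cv2.resize(p["color"][t:c,l:a],None,fx=2.4,fy=2.4,interpolation=cv2.INTER_CUBIC))
h=max(i.shape[0] for i in im)
cv2.imwrite('pics/j7.png',np.hstack([np.pad(i,((0,h-i.shape[0]),(0,0),(0,0))) for i in im]))
E
```

```text
off [ -1.7   0.3 125.8] ang [ 0.001  0.    -0.006] | tcp [ 0.451  -0.0948  0.3458] psi 19.64 grip [0.085 0.   ] F [0.1 0.4 0.3] t 21.98 q6 1.02
```

View pics/j7.png

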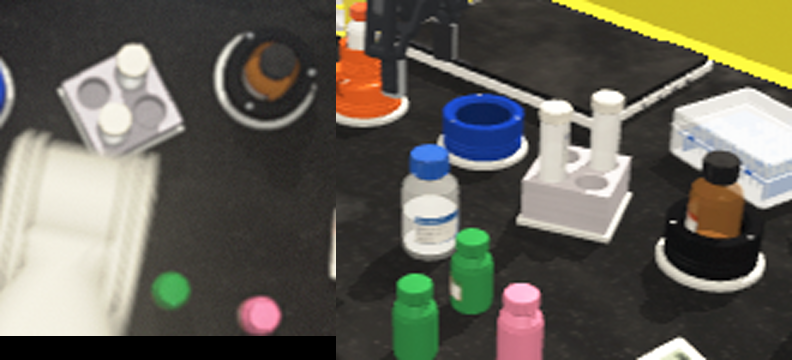

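The amber bottle is upright in the black block (scene crop 715,210), and the tubes and blue bottle are untouched. Descending on the blue bottle.

arm_command --claw '[0,0,0,0,0]' --offset '[[-1,0,50],[-1,0,85],[-1,0,100],[-1,0,115],[-1,0,126]]' --angular '[[0,0,0],[0,0,0],[0,0,0],[0,0,0],[0,0,0]]'

```text
clock: 22.7
tcp_pos: [0.453, -0.0976, 0.219]
ee_rot: [0.573, 0.819, -0.0, 0.0]
wrist_force: [-0.5, -0.6, -0.8]
grip_width: 0.0856
grasp_force: 0.0
```

arm_command --claw '[255,255,255,255,255]' --offset '[[0,0,0],[0,0,0],[0,0,0],[0,0,0],[0,0,0]]' --angular '[[0,0,0],[0,0,0],[0,0,0],[0,0,0],[0,0,0]]'

```text
clock: 23.32
tcp_pos: [0.4528, -0.0972, 0.2202]
ee_rot: [0.574, 0.819, 0.0, 0.001]
wrist_force: [-0.4, -0.1, 1.9]
grip_width: 0.0551
grasp_force: 42.4
```

```bash
python3 pl.py .631 .016 .20 20; python3 -c "
from m import *
S=r.get_image('scene')
print([(d['bbox'],d['score']) for d in r.look_for('blue_cap_bottle_mid',S)[:2]])
o=r.get_obs()['tcp_pos']
for c in(o[:2],o[:2]+[0,.01],o[:2]-[0,.01]):
  q=np.array([proj(S,X) for X in hullpts(*c,[(.028,0),(.018,.107)])]);print(q.min(0),q.max(0))"
```

```text
off [  45.3  206.3 -134.6] ang [0.001 0.001 0.   ] | tcp [ 0.4528 -0.0972  0.2202] psi 20.0 grip [ 0.055 42.359] F [-0.4 -0.1  1.9] t 23.32 q6 1.01
[([298.6, 238.6, 323.2, 284.2], 0.65)]
[298.09011618 239.50913591] [321.40010867 288.93528972]
[295.42018186 238.00032525] [318.59229255 287.14579742]
[300.79167758 241.03641441] [324.2412024  290.74646283]
```

arm_command --claw '[255,255,255,255,255]' --offset '[[0,0,-50],[0,0,-110],[30,20,-125],[40,75,-125],[45,130,-125]]' --angular '[[0,0,0],[0,0,0],[0,0,0],[0,0,0],[0,0,0]]'

```text
clock: 24.05
tcp_pos: [0.5601, -0.0094, 0.3453]
ee_rot: [0.574, 0.819, 0.0, 0.0]
wrist_force: [0.7, -0.9, -0.7]
grip_width: 0.055
grasp_force: 43.3
```

arm_command --claw '[255,255,255,255,255]' --offset '[[0,50,0],[0,76,20],[0,76,55],[0,76,55],[0,76,55]]' --angular '[[0,0,0],[0,0,0],[0,0,0],[0,0,0],[0,0,0]]'

```text
clock: 24.68
tcp_pos: [0.6307, 0.0155, 0.2903]
ee_rot: [0.574, 0.819, -0.0, -0.0]
wrist_force: [0.5, -0.1, -1.9]
grip_width: 0.0555
grasp_force: 43.4
```

```bash
python3 pl.py .631 .016 .079 20
```

```text
off [ 0.4  0.5 56.3] ang [-0.  0. -0.] | tcp [0.6307 0.0155 0.2903] psi 19.99 grip [ 0.055 43.426] F [ 0.5 -0.1 -1.9] t 24.68 q6 1.25
```

arm_command --claw '[255,255,255,255,255]' --offset '[[0,0,15],[0,0,28],[0,0,36],[0,0,42],[0,0,48]]' --angular '[[0,0,0],[0,0,0],[0,0,0],[0,0,0],[0,0,0]]'

```text
clock: 25.3
tcp_pos: [0.6308, 0.0156, 0.2414]
ee_rot: [0.574, 0.819, 0.0, 0.0]
wrist_force: [-0.6, 0.2, -1.5]
grip_width: 0.0555
grasp_force: 43.4
```

arm_command --claw '[255,255,255,255]' --offset '[[0,0,4],[0,0,7],[0,0,9],[0,0,9]]' --angular '[[0,0,0],[0,0,0],[0,0,0],[0,0,0]]'

```text
clock: 25.8
tcp_pos: [0.6307, 0.0156, 0.2342]
ee_rot: [0.574, 0.819, 0.0, 0.0]
wrist_force: [-2.3, 0.1, 4.9]
grip_width: 0.0551
grasp_force: 44.0
```

Seated (.2342 = .2202 + .014). Releasing and withdrawing.

arm_command --claw '[120,0,0,0,0]' --offset '[[0,0,0],[0,0,0],[0,0,0],[0,0,-40],[0,0,-100]]' --angular '[[0,0,0],[0,0,0],[0,0,0],[0,0,0],[0,0,0]]'

```text
clock: 26.42
tcp_pos: [0.6301, 0.0156, 0.331]
ee_rot: [0.574, 0.819, -0.002, -0.002]
wrist_force: [1.0, -0.2, 0.3]
grip_width: 0.0856
grasp_force: 0.0
```

arm_command --claw '[0,0,0,0,0]' --offset '[[0,-50,-40],[0,-110,-60],[0,-170,-60],[0,-230,-60],[0,-280,-60]]' --angular '[[0,0,0],[0,0,0],[0,0,0],[0,0,0],[0,0,0]]'

```text
clock: 27.05
tcp_pos: [0.3655, -0.0805, 0.3928]
ee_rot: [0.574, 0.819, 0.0, 0.0]
wrist_force: [-0.4, -0.7, 1.4]
grip_width: 0.085
grasp_force: 0.0
```

arm_command --claw '[0,0,0,0]' --offset '[[0,0,0],[0,0,0],[0,0,0],[0,0,0]]' --angular '[[0,0,0],[0,0,0],[0,0,0],[0,0,0]]'

```text
clock: 27.55
tcp_pos: [0.3686, -0.0799, 0.3925]
ee_rot: [0.573, 0.819, -0.0, -0.0]
wrist_force: [-0.1, 0.1, 0.2]
grip_width: 0.0855
grasp_force: 0.0
```

Run:
```python
from m import *
im=[]
for n,b in(("top",(185,160,435,330)),("scene",(225,150,460,330))):
    p=r.get_image(n);l,t,a,c=b;im.append(cv2.resize(p["color"][t:c,l:a],None,fx=1.64,fy=1.64,interpolation=cv2.INTER_CUBIC))
h=max(i.shape[0] for i in im)
cv2.imwrite('pics/j8.png',np.hstack([np.pad(i,((0,h-i.shape[0]),(0,0),(0,0))) for i in im]))
```

```text
(no output)
```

View pics/j8.png

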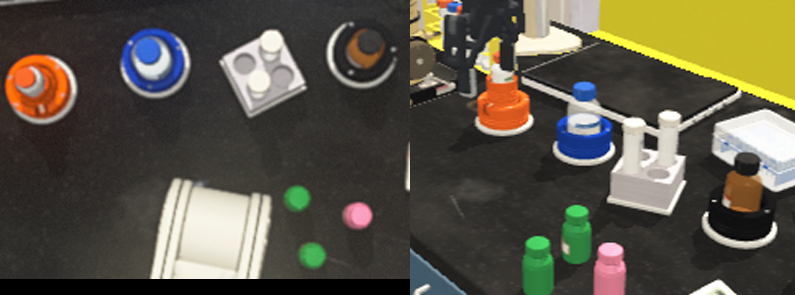

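All three bottles stand upright in their blocks (top crop: orange 35,85; blue 152,60; amber 365,48). The tubes are unmoved and the arm is clear.

```bash
python3 -c "
from bench import r
print(r.hand_in())"
```

```text
the job is handed in; nothing more can be done
None
```

I handed the job in at about 28 s on the robot's clock: the reducer is fully home with its lug in the notch, and the small, black-capped and blue-capped bottles stand upright in the orange, black and blue blocks; the arm never went near the tubes or the timer, and the tubes show unmoved in the last picture.

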